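# Lock the junction box cover with its quarter-turn T-key

### The job

Take the red-handled T-key out of its orange stand, feel its T-head through the slot in the aluminium socket plate on the blue junction box cover, push it down against the spring, turn it a quarter turn clockwise (seen from above) and let the spring lift it into the locked seat, then let go. Search for the slot and press gently (never more than 40 N on the box), and leave the green-lidded tin and the glue bottle alone.

Things in the scene. Friction and masses are not known exactly. Their poses are not given: they have to be found in the camera images.
- case: Junction box, fixed, grey sides 130 x 150 mm, blue cover (top 54 mm up); origin at the centre of its underside on the bench, z up. On the cover lies an aluminium socket plate (52 in x, 78 mm in y, 6 mm thick, top face 60 mm above the origin) between two dark rails that end 1 mm lower. The slot in the middle of this plate is 31 mm long in the box's x and 10.8 mm wide in y.
- cover_mid (a point): Middle of the cover at the height of the socket plate's top face (60 mm up); axes as the box. The plate is clamped in a slideway along the box's y, so the slot centre lies on x = 0 of the box but anywhere from -10 to +10 mm in y from this point, which is not measured and must be found by feel. It does not yield to the key.
- spring_mid (a point): 10 mm below cover_mid: underside of the lips under the plate, where the T-head meets the spring plunger. The spring pushes up with 2 N at first and 0.45 N more per mm; hard end 14 mm further down. The 8 mm tall head can turn only with its underside 8 to 14 mm below this point (6 to 8 N). Two stop pins end the clockwise turn (from above) just past 90 deg and block the other way.
- seat_mid (a point): 14 mm below cover_mid: height of the underside of the T-head when locked. The lips (4 mm thick, under the 6 mm plate) have a cross groove along the box's y, 10.8 mm wide; once the head is turned 90 deg and let up, the spring lifts it into this groove and holds it. The seat moves in y with the slot.
- stand: Orange stand, fixed, 72 x 56 x 30 mm on a black foot 90 x 72 x 4 mm; origin at the centre of its underside. The key stands upright in its socket, 28 x 10 mm and 22 mm deep, long side along the stand's x.
- key: T-key, 90 g, 64 mm tall; origin at the centre of the underside of its T-head, z up along the shank, x along the head. Steel head 26 (x) x 8 (y) x 8 (z) mm, shank 7 mm in diameter and 22 mm long, then a red wing handle 36 (x) x 12 (y) x 34 (z) mm in line with the head. Half a turn about z makes no difference.
- key_grip (a point): Centre of the red wing handle of the T-key (36 x 12 x 34 mm), 47 mm above the underside of the T-head; axes as the key. Pinch across its 12 mm.
- flux_tin: Bystander: round tin with green lid, 52 mm across, 23 mm high; origin at the centre of its underside. Leave it alone.
- glue_bottle: Bystander: small brown glue bottle with black cap, 33 mm across, 102 mm tall, upright; origin at the centre of its underside. Leave it alone.
Not all that is in view belongs to the job. Leave any pink or yellow look-alike of the key alone.

How it is judged:
By the outcome, as a careful person would: the job done as asked, in the order asked, and still so for the second after the job is handed in, with the robot touching nothing.
It also fails if it takes over 72 s, if anything falls off the work surface, if the arm or the gripper's body presses on something with over 40 N, if the wrist force passes 120 N, or if a joint passes its speed limit or range.

### The arm

A 6-joint arm with a two-finger parallel gripper is mounted at the origin on a cart in front of the work surface, level with it; the furniture and walls round the work are solid. World frame = base frame: x ahead of the robot, y to its left, z up, the work surface at z = 0. Lengths are in m, angles in rad, forces in N, time in s.
With the tool pointing down it reaches from about 0.25 to 0.725 m from the base axis. Payload 4 kg.
Tool frame: the origin (TCP) lies at the very end of the fingers, on their centre line; the grasp point (between the pads) lies 19 mm behind it; z points along the fingers, y is the line along which they close (so a half turn about z gives the same grasp; the last joint's range is limited). The gripper opens to 85 mm and grips with 20 to 120 N. Pads are 22 mm wide; open, the fingers measure 114 mm over their backs; the gripper's body (76 mm by 85 mm) begins 54 mm behind the grasp point. The pads swing forward as they close: fully open they stand 13 mm farther back than shut.
Start: joints at [-1.233, 0.241, 0.005, 1.335, 0, 1.571], TCP at [0.166, -0.472, 0.231] pointing down, gripper open.
Joint ranges: [-2.72, 2.72], [-1.05, 1.87], [-1.09, 1.28], [-1.99, 2.15], [-1.42, 1.44], [-3.14, 3.14]. Speed limits (rad/s): [2.79, 2.79, 3.14, 3.14, 3.14, 3.14].

### API

Orientations are given as a unit quaternion [x, y, z, w].
In Python, from workcell import bot, vision, workorder, boxes_of gives the robot as it stands.
- The arm moves only by the tool send_rows, never from a script. Its argument "motion" is text: rows parted by semicolons, each of 5 numbers parted by spaces: the closure, from -1 (fully open) to 1 (shut), so that 0 is half open, then the shift along the tool's x, y, z in cm, then the turn about the tool's z in rad. In form: claw x y z twist; .... A call has 1 to 5 rows; each row is the pose to reach, as a shift and turn from the pose commanded when the call began, along the tool's axes at that moment; what a row does not reach only later rows make up. A row lasts 1/10 s, in which the tool goes at most 50 mm and 8.59 degrees, less where a joint would pass 70% of its speed; a pose out of reach is approached as far as the arm can. A call with a gripper value outside its range is refused whole. The fingers move at their own pace and stop on an object; the grip force is fixed at half the most. Time passes only in rows, so rows that repeat a pose let the fingers close. It gives the time, the measured TCP pose, the force, the opening and the grip force at its end, in the units of the state.
- bot.get_obs(): the state, without advancing time (a new reading comes with each control period).
- vision.camera(name): name is "scene" or "top" or "wrist"; returns the picture (400x640x3 uint8, red, green, blue); there is no depth.
- vision.camera_model(name): a dict with "fov_y" (degrees; the focal length in pixels is half the picture's height over the tangent of half this angle, whatever the lens; pixels are square), "cx", "cy" (the principal point, pixels), "world_from_camera" (4x4, takes a point from camera to world coordinates); the wrist camera has in their place "hand_eye" (4x4, takes a point from camera to tool coordinates, whose origin is the TCP and whose axes are the flange's). Camera axes: x right, y down, z forward; pixel columns grow to the right and rows downward; lengths in m; the calibration is good to about 2 mm. A picture is of the moment at which its call begins: read the wrist's pose just before it. camera_model takes no time and is no camera call.
- workorder.job_done(): hands the job in; it is judged then, once.
Trained networks look in the newest picture that a camera, given by its name, has taken for a name from the list of things; names that differ only in an ending like _2 or _b are one class to them, and where a whole thing is asked for, a point or a joint stands for the part that bears it (a point fixed in the world has none). Each returns a list of dicts, best first, with "conf" (0 to 1); they miss things now and then, are a little off and sometimes report something else, mostly with a low value. They report only what shows in the picture. A call takes as long as a camera call. They do not tell look-alikes from the thing itself.
- boxes_of(camera, target): "rect" ([centre column, centre row, width, height] in pixels, round what is visible of it).
The state is a dict: "clock": time; "joint_pos": joint angles; "joint_vel": joint speeds; "tau": joint torques, N m; "eef_pos": TCP position; "tool_rot": TCP orientation; "ft_force": force on the tool from outside, world axes, zero at the start; "ft_torque": the same for the moment, N m; "grip_width": finger opening in m; "grasp_force": force on a finger pad.
Only numpy, scipy, OpenCV 4.12 (cv2) and the standard library are available. Lean on these libraries where they do the work, as an engineer would, in place of code of your own. Each camera call takes 0.05 s, during which the arm holds its last target. There are 200 camera calls.

## Working session

There is one attempt and no reset: what is moved stays moved. The work goes in short steps, Python scripts to look and compute and a tool call to move; the robot and the scene stay as the last step left them, time stands still between calls to the robot, and variables do not carry over. Pictures are saved under pics/ and viewed, at most 10 in all, crops included, and the job is handed in when it is done.

Besides the shell and the picture viewer there is one more tool, called after "Call:" as name(argument=value, ...) on one line, values as JSON. send_rows: Moves the arm, as the interface text tells. Its arguments: {"type":"object","properties":{"motion":{"type":"string"}},"required":["motion"]}

```bash
mkdir -p pics; ls
python3 - <<'E'
from workcell import bot, vision, workorder, boxes_of
import cv2,numpy as np
np.set_printoptions(precision=4,suppress=True)
o=bot.get_obs();print(o)
ims=[]
for c in ["scene","top"]:
    im=vision.camera(c);cv2.imwrite(f"pics/{c}0.png",im[:,:,::-1])
    m=vision.camera_model(c);print(c,m)
    for t in ["case","stand","key","key_grip","cover_mid","flux_tin","glue_bottle"]:
        print(t,[(np.round(d["rect"],1).tolist(),round(d["conf"],2)) for d in boxes_of(c,t)][:4])
print(vision.camera_model("wrist"))
E
```

```text
pics
{'clock': 0.0, 'joint_pos': array([-1.233 ,  0.2414,  0.0037,  1.3352, -0.    ,  1.5708]), 'joint_vel': array([-0.0012, -0.0006, -0.0001, -0.0003,  0.0007,  0.    ]), 'tau': array([  0.0007, -37.2314,  25.241 ,   0.0169,   0.0001,  -0.    ]), 'eef_pos': array([ 0.1655, -0.4712,  0.2304]), 'tool_rot': array([ 0.9858,  0.1681, -0.0002, -0.001 ]), 'ft_force': array([ 0.5157,  0.6362, -0.4312]), 'ft_torque': array([ 0.0184,  0.0388, -0.0164]), 'grasp_force': 0.0, 'grip_width': 0.08531437784520039}
scene {'fov_y': 49.40153915019748, 'cx': 320.4630386767813, 'cy': 205.27101190163842, 'world_from_camera': array([[ 0.6505, -0.5045,  0.5677,  0.0226],
       [-0.7594, -0.4211,  0.4959, -0.4369],
       [-0.0111, -0.7537, -0.6571,  0.6462],
       [ 0.    ,  0.    ,  0.    ,  1.    ]])}
case [([263.8, 176.8, 86.3, 68.7], 0.67)]
stand [([407.2, 284.6, 61.9, 46.9], 0.76)]
key [([396.3, 322.4, 20.2, 34.4], 0.81), ([361.9, 301.2, 13.2, 36.5], 0.76), ([268.0, 180.0, 83.0, 62.0], 0.73), ([410.2, 263.6, 21.0, 20.5], 0.68)]
key_grip [([368.4, 238.0, 23.9, 24.6], 0.75), ([360.4, 300.2, 14.6, 33.6]
[... 578 characters left out ...]
8], 0.86)]
stand [([416.2, 194.4, 37.4, 44.5], 0.61)]
key [([374.2, 185.6, 15.6, 14.4], 0.67), ([412.6, 246.4, 10.4, 19.1], 0.53), ([422.1, 191.6, 12.0, 20.0], 0.44), ([445.9, 244.4, 20.9, 7.2], 0.44)]
key_grip [([411.8, 248.5, 13.8, 17.6], 0.73), ([373.4, 185.8, 15.3, 15.3], 0.46)]
cover_mid [([233.8, 176.9, 78.3, 75.1], 0.73)]
flux_tin [([328.6, 246.9, 21.9, 22.7], 0.86)]
glue_bottle [([322.8, 128.2, 12.9, 17.7], 0.55)]
{'fov_y': 65.15431956241342, 'cx': 320.04281265253206, 'cy': 200.69141409835666, 'hand_eye': array([[-0.0003, -0.959 , -0.2835,  0.0727],
       [ 1.    , -0.0004,  0.0004,  0.0004],
       [-0.0005, -0.2835,  0.959 , -0.1441],
       [ 0.    ,  0.    ,  0.    ,  1.    ]])}
```

Run:
```python
import cv2
a=cv2.imread("pics/scene0.png")[120:360,200:520];b=cv2.imread("pics/top0.png")[90:290,180:500]
cv2.imwrite("pics/s0c.png",cv2.resize(a,(800,600),interpolation=cv2.INTER_CUBIC))
cv2.imwrite("pics/t0c.png",cv2.resize(b,(800,500),interpolation=cv2.INTER_CUBIC))
```

```text
(no output)
```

View pics/s0c.png

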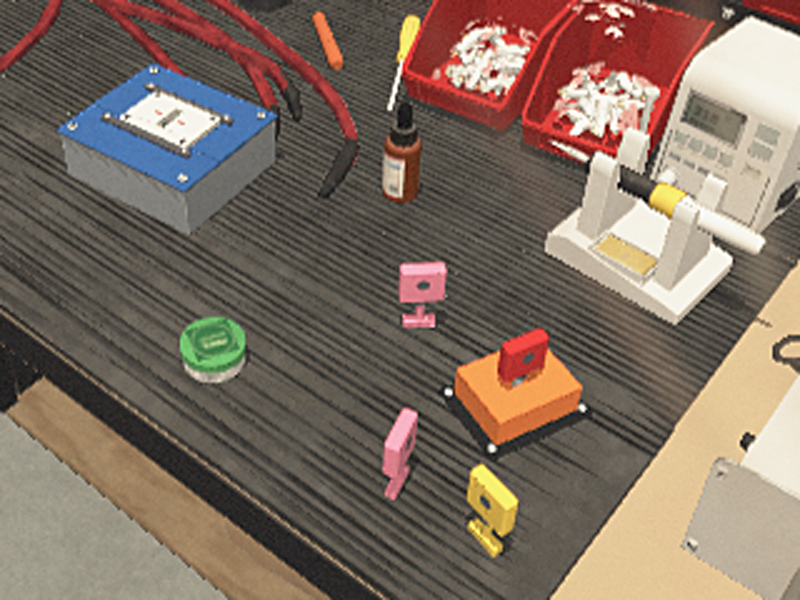

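View pics/t0c.png

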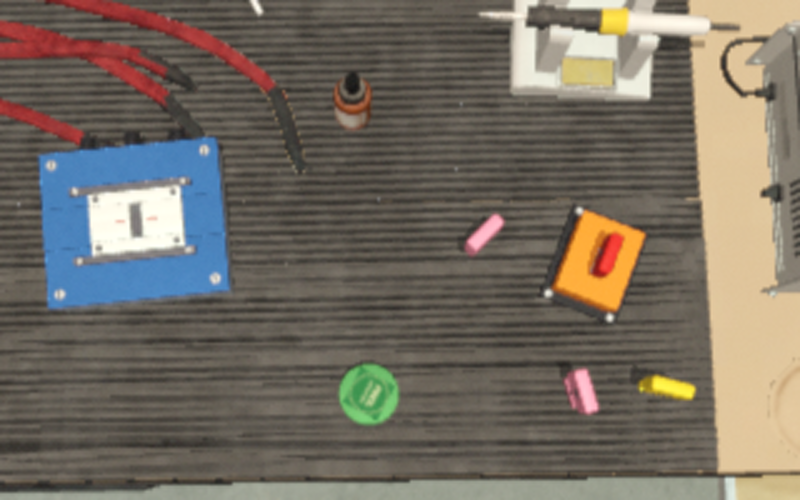

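Candidates for the key (full-image pixels):
- Red in the orange stand, scene (410,262), top (423,192).
- Pink, scene (368,238) and (360,300).
- Yellow, scene (396,322).

I choose the red one. The plate slot shows at top (235,178), with its long side along the image rows' direction.

```bash
cat > h.py <<'E'
import numpy as np,cv2
from scipy.spatial.transform import Rotation as R
from workcell import bot, vision, workorder, boxes_of
np.set_printoptions(precision=4,suppress=True)
def model(c,o=None):
    m=vision.camera_model(c)
    if c=="wrist":
        T=np.eye(4);T[:3,:3]=R.from_quat(o["tool_rot"]).as_matrix();T[:3,3]=o["eef_pos"];W=T@m["hand_eye"]
    else: W=m["world_from_camera"]
    return 200/np.tan(np.radians(m["fov_y"]/2)),m["cx"],m["cy"],W
def ray(M,uv,z):
    f,cx,cy,W=M;uv=np.atleast_2d(uv)
    d=np.c_[(uv[:,0]-cx)/f,(uv[:,1]-cy)/f,np.ones(len(uv))]@W[:3,:3].T
    return (W[:3,3]+d*((z-W[2,3])/d[:,2])[:,None])[:,:2]
def proj(M,p):
    f,cx,cy,W=M;q=(np.atleast_2d(p)-W[:3,3])@W[:3,:3]
    return np.c_[cx+f*q[:,0]/q[:,2],cy+f*q[:,1]/q[:,2]]
H={"red":[(0,8)],"orange":[(9,17)],"blue":[(98,118)]}
def blob(im,c,s=140,box=None):
    h=cv2.cvtColor(im,cv2.COLOR_RGB2HSV);k=np.zeros(h.shape[:2],np.uint8)
    for a,b in H[c]+([(172,180)] if c=="red" else []): k|=cv2.inRange(h,(a,s,60),(b,255,255))
    if box: q=k*0;x0,y0,x1,y1=box;q[y0:y1,x0:x1]=k[y0:y1,x0:x1];k=q
    cs,_=cv2.findContours(k,cv2.RETR_EXTERNAL,cv2.CHAIN_APPROX_NONE)
    return max(cs,key=cv2.contourArea)[:,0].astype(np.float32)
def rect(M,c,z):
    p=ray(M,c,z).astype(np.float32)*1000;(x,y),(w,h),a=cv2.minAreaRect(p);return [round(float(v),1) for v in (x,y,w,h,a)]
E
python3 - <<'E'
from h import *
im=cv2.imread("pics/top0.png")[:,:,::-1].copy();M=model("top")
print("red",rect(M,blob(im,"red",box=(395,165,450,225)),.074))
print("orange",rect(M,blob(im,"orange",box=(395,165,450,225)),.032))
print("blue",rect(M,blob(im,"blue",box=(180,120,290,230)),.054))
E
```

```text
red [515.7, -207.2, 15.3, 39.0, 66.1]
orange [516.9, -209.6, 61.0, 78.9, 67.3]
blue [552.7, 191.6, 132.8, 152.9, 5.3]
```

Call:
send_rows(motion="-0.3 4.2 -1.3 0 -0.14; -0.3 8.4 -2.6 0 -0.28; -0.3 12.6 -3.9 0 -0.42; -0.3 16.8 -5.2 0 -0.56; -0.3 21 -6.6 0 -0.70")

```text
clock: 1.3
eef_pos: [0.3432, -0.3388, 0.2315]
tool_rot: [0.867, 0.498, 0.0, 0.0]
ft_force: [0.3, -1.0, -0.0]
grip_width: 0.0555
grasp_force: 0.0
```

```bash
cat >> h.py <<'E'
def go(p,yaw,o=None):
    "shift (cm, tool axes) and twist to reach TCP p with tool-x yaw (deg)"
    o=o or bot.get_obs();r=R.from_quat(o["tool_rot"]).as_matrix()
    y0=np.degrees(np.arctan2(r[1,0],r[0,0]));t=-np.radians((yaw-y0+180)%360-180)
    d=(np.array(p)-o["eef_pos"])@r*100
    print("t",o["clock"],"pos",o["eef_pos"],"yaw",round(y0,2),"q",o["joint_pos"],"F",o["ft_force"],"w",o["grip_width"],o["grasp_force"]);print("shift",d,"twist",round(t,4))
E
python3 -c "
from h import *
go([.516,-.208,.19],157)"
```

```text
t 1.3 pos [ 0.3432 -0.3388  0.2315] yaw 59.77 q [-0.779   0.2049 -0.0404  1.3248 -0.      1.3195] F [ 0.2964 -0.9558 -0.0296] w 0.05547506813283148 0.0
shift [20.0034  8.3407  4.1488] twist -1.697
```

Call:
send_rows(motion="-0.3 4 1.7 0.8 -0.14; -0.3 8 3.4 1.6 -0.28; -0.3 12 5 2.4 -0.42; -0.3 16 6.7 3.2 -0.56; -0.3 20 8.3 4.1 -0.71")

```text
clock: 1.8
eef_pos: [0.5166, -0.2086, 0.1902]
tool_rot: [0.639, 0.769, 0.0, 0.0]
ft_force: [0.5, -0.1, 0.6]
grip_width: 0.0554
grasp_force: 0.0
```

Call:
send_rows(motion="-0.3 0 0 0 -0.14; -0.3 0 0 0 -0.28; -0.3 0 0 0 -0.42; -0.3 0 0 0 -0.56; -0.3 0 0 0 -0.70")

```text
clock: 2.3
eef_pos: [0.5152, -0.2097, 0.1902]
tool_rot: [0.337, 0.941, -0.0, -0.0]
ft_force: [0.5, -0.2, -0.4]
grip_width: 0.0555
grasp_force: 0.0
```

Call:
send_rows(motion="-0.3 0 0 0 -0.14; -0.3 0 0 0 -0.28; -0.3 0 0 0 -0.28; -0.3 0 0 0 -0.28")

```text
clock: 2.7
eef_pos: [0.5151, -0.2098, 0.1903]
tool_rot: [0.207, 0.978, 0.0, -0.0]
ft_force: [0.0, 0.5, -0.2]
grip_width: 0.0552
grasp_force: 0.0
```

Run:
```python
from h import *
o=bot.get_obs();im=vision.camera("wrist");cv2.imwrite("pics/w1.png",im[:,:,::-1]);M=model("wrist",o)
for z in (.072,.076):print("red",rect(M,blob(im,"red"),z))
for z in (.030,.034):print("orange",rect(M,blob(im,"orange"),z))
print([(np.round(d["rect"],1).tolist(),round(d["conf"],2)) for d in boxes_of("wrist","key_grip")])
go([.516,-.208,.19],157)
```

```text
red [770.8, -7.6, 94.4, 86.1, 4.9]
red [765.9, -10.2, 92.9, 84.8, 4.9]
orange [516.9, -212.4, 57.5, 76.2, 67.3]
orange [516.0, -212.0, 56.8, 75.2, 67.3]
[([320.9, 194.2, 17.5, 46.3], 0.96), ([428.8, 166.1, 40.8, 42.1], 0.96), ([290.6, 59.4, 37.8, 52.7], 0.91), ([217.9, 98.0, 53.6, 20.2], 0.69)]
t 2.8 pos [ 0.5151 -0.2098  0.1903] yaw 156.18 q [-0.3868  0.3715  0.0791  1.2784 -0.      0.0289] F [ 0.7707  0.4184 -0.0706] w 0.055619469804851204 0.0
shift [-0.0098  0.2046  0.0309] twist -0.0143
```

View pics/w1.png

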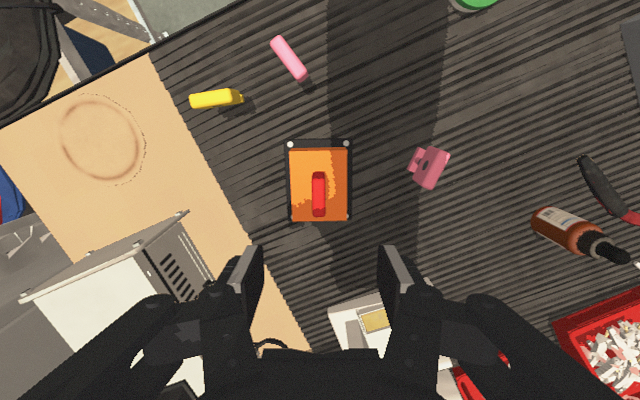

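The wrist view shows the red key in the orange stand at (319,194). The pink ones are at (288,58) and (429,167), and the yellow one is at (216,98). The choice is confirmed.

Run:
```python
from h import *
o=bot.get_obs();im=vision.camera("wrist");M=model("wrist",o)
c=blob(im,"red",box=(300,160,340,225));print(cv2.boundingRect(c))
for z in (.072,.076):print("red",rect(M,c,z))
# fit: project handle box at (x,y,yaw), z range, and compare hull
from scipy.optimize import minimize
def hull(x,y,a,z0):
    P=np.array([[i,j,k] for i in(-.018,.018) for j in(-.006,.006) for k in(z0+.030,z0+.064)])
    Q=P.copy();Q[:,0]=x+P[:,0]*np.cos(a)-P[:,1]*np.sin(a);Q[:,1]=y+P[:,0]*np.sin(a)+P[:,1]*np.cos(a)
    return cv2.convexHull(proj(M,Q).astype(np.float32))
S=8;mask=np.zeros((65*S,40*S),np.uint8);off=np.array([300,160])
cv2.fillPoly(mask,[((c-off+.5)*S).astype(np.int32)],1);mask=cv2.dilate(mask,np.ones((S,S),np.uint8))
for z0 in (.008,.012):
    def cost(v):
        m=mask*0;cv2.fillPoly(m,[((hull(v[0]/1e3,v[1]/1e3,np.radians(v[2]),z0)[:,0]-off+.5)*S).astype(np.int32)],1);return (m^mask).sum()/S/S
    r=minimize(cost,[516,-209,-23],method="Nelder-Mead",options=dict(initial_simplex=[[516,-209,-23],[519,-209,-23],[516,-205,-23],[516,-209,-28]]))
    print(z0,r.x,r.fun,mask.sum()/S/S)
```

```text
(312, 171, 14, 46)
red [514.8, -211.2, 11.5, 40.5, 66.2]
red [513.8, -210.7, 11.3, 39.9, 66.2]
0.008 [ 518.3082 -212.6158  -23.4812] 52.390625 609.0
0.012 [ 516.9344 -212.0108  -23.6978] 63.140625 609.0
```

```bash
python3 -c "
from h import *
go([.5175,-.2123,.046],156.8)"
```

```text
t 2.85 pos [ 0.5151 -0.2098  0.1903] yaw 156.2 q [-0.3868  0.3715  0.0792  1.2785  0.      0.0285] F [ 0.0517 -0.6898  0.4806] w 0.055198988114505715 0.0
shift [-0.3206 -0.1299 14.4334] twist -0.0104
```

Call:
send_rows(motion="-0.3 -0.32 -0.13 4 -0.01; -0.3 -0.32 -0.13 8 -0.01; -0.3 -0.32 -0.13 11 -0.01; -0.3 -0.32 -0.13 13.5 -0.01; -0.3 -0.32 -0.13 14.4 -0.01")

```text
clock: 3.35
eef_pos: [0.5153, -0.2114, 0.0434]
tool_rot: [0.201, 0.98, 0.001, -0.003]
ft_force: [-0.4, 0.2, 1.1]
grip_width: 0.0557
grasp_force: 0.0
```

Run:
```python
from h import *
go([.5175,-.2123,.046],156.8)
im=vision.camera("wrist");cv2.imwrite("pics/w2.png",im[:,:,::-1])
```

```text
t 3.35 pos [ 0.5153 -0.2114  0.0434] yaw 156.81 q [-0.3893  0.5044 -0.1263  0.9457  0.      0.0154] F [-0.3853  0.2218  1.0766] w 0.05567834694631366 0.0
shift [-0.2333  0.0035 -0.2649] twist 0.0002
```

View pics/w2.png

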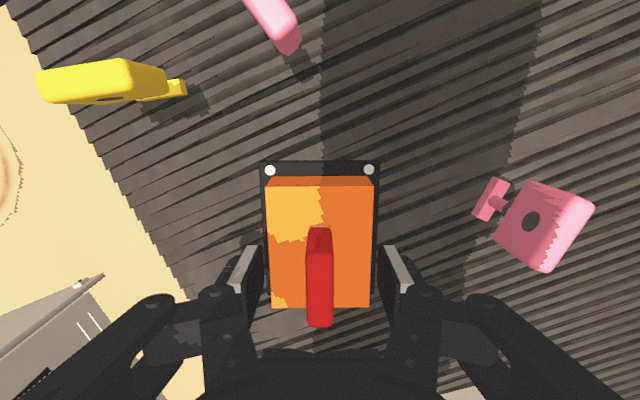

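The red handle at (319,275) stands midway between the pads and in line with them. Closing now.

Call:
send_rows(motion="-0.3 -0.1 0 0 0; 1 -0.1 0 0 0; 1 -0.1 0 0 0; 1 -0.1 0 0 0; 1 -0.1 0 0 0")

```text
clock: 3.9
eef_pos: [0.5195, -0.2132, 0.0478]
tool_rot: [0.201, 0.98, -0.0, 0.001]
ft_force: [-1.5, 0.4, 5.2]
grip_width: 0.0109
grasp_force: 59.9
```

Call:
send_rows(motion="1 0 0 0 0; 1 0 0 0 0; 1 0 0 0 0")

```text
clock: 4.2
eef_pos: [0.5194, -0.2132, 0.0477]
tool_rot: [0.201, 0.98, -0.0, 0.001]
ft_force: [-0.7, -0.7, 5.4]
grip_width: 0.0108
grasp_force: 60.1
```

```bash
python3 -c "
from h import *
go([.5165,-.2113,.046],156.8)"
```

```text
t 4.2 pos [ 0.5194 -0.2132  0.0477] yaw 156.86 q [-0.3894  0.5011 -0.1183  0.9485 -0.0002  0.0145] F [-0.7362 -0.6553  5.4254] w 0.01081896920171575 60.10811269283295
shift [0.3434 0.058  0.1721] twist 0.001
```

Call:
send_rows(motion="1 0 0 -0.8 0; 1 0 0 -2.2 0; 1 0 0 -5 0; 1 0 0 -9 0; 1 0 0 -13 0")

```text
clock: 4.7
eef_pos: [0.5173, -0.2121, 0.1769]
tool_rot: [0.201, 0.98, 0.0, -0.001]
ft_force: [1.0, -1.3, -1.2]
grip_width: 0.0109
grasp_force: 59.1
```

Run:
```python
from h import *
go([.5527,.1916,.18],185.3)
```

```text
t 4.7 pos [ 0.5173 -0.2121  0.1769] yaw 156.87 q [-0.3893  0.3872  0.067   1.2535  0.0001  0.0145] F [ 1.0158 -1.28   -1.2489] w 0.010930776936621938 59.10496652126312
shift [12.6075 38.5187 -0.2646] twist -0.4963
```

Call:
send_rows(motion="1 1.6 4.8 0 -0.1; 1 3.2 9.6 0 -0.2; 1 4.8 14.4 0 -0.3; 1 6.4 19.2 0 -0.4; 1 8.4 24 0 -0.5")

```text
clock: 5.2
eef_pos: [0.535, 0.0385, 0.1764]
tool_rot: [-0.05, 0.999, 0.0, -0.0]
ft_force: [1.1, 0.0, -1.1]
grip_width: 0.011
grasp_force: 59.2
```

Call:
send_rows(motion="1 0 0 0 0; 1 0 0 0 0")

```text
clock: 5.4
eef_pos: [0.5348, 0.038, 0.1762]
tool_rot: [-0.049, 0.999, -0.0, -0.001]
ft_force: [-0.6, -0.4, -0.3]
grip_width: 0.0108
grasp_force: 59.3
```

Run:
```python
from h import *
o=bot.get_obs();go([.5527,.1916,.18],185.3,o)
im=vision.camera("wrist");cv2.imwrite("pics/w3.png",im[:,:,::-1]);M=model("wrist",o)
h=boxes_of("wrist","case");print(h[:2])
print("blue",rect(M,blob(im,"blue"),.054))
```

```text
t 5.4 pos [0.5348 0.038  0.1762] yaw -174.33 q [ 0.0712  0.3419 -0.0017  1.2282 -0.0004 -0.0278] F [-0.592 -0.396 -0.322] w 0.010752047727473716 59.340670108795166
shift [-3.2959 15.1044 -0.3889] twist 0.0065
[{'rect': [486.5, 223.9, 200.8, 151.9], 'conf': 0.63}]
blue [553.4, 191.0, 134.2, 155.3, 4.9]
```

View pics/w3.png

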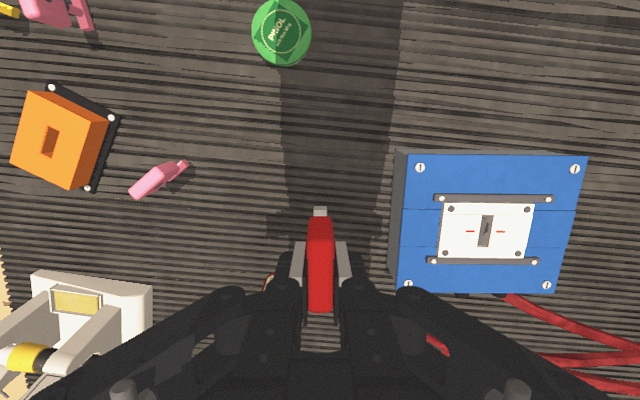

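The key hangs upright in the gripper, with the handle at (320,265) and the head tip at (320,211). The cover shows at (490,223), the plate at (486,231) and its slot at (485,231).

Run:
```python
from h import *
o=bot.get_obs();M=model("wrist",o)
im=cv2.imread("pics/w3.png");g=cv2.cvtColor(im,cv2.COLOR_BGR2GRAY)
k=np.zeros_like(g);k[212:250,472:498]=(g[212:250,472:498]<120)*255
c=max(cv2.findContours(k,0,cv2.CHAIN_APPROX_NONE)[0],key=cv2.contourArea)[:,0].astype(np.float32)
print("slot",rect(M,c,.060),cv2.boundingRect(c.astype(int)))
hsv=cv2.cvtColor(im,cv2.COLOR_BGR2HSV);w=np.zeros_like(g);w[195:270,430:545]=cv2.inRange(hsv[195:270,430:545],(0,0,170),(180,60,255))
w=cv2.morphologyEx(w,cv2.MORPH_OPEN,np.ones((5,5),np.uint8))
c=max(cv2.findContours(w,0,cv2.CHAIN_APPROX_NONE)[0],key=cv2.contourArea)[:,0].astype(np.float32);print("plate",rect(M,c,.060))
# head/handle columns
print("col320 red rows",[int(r) for r in np.where(cv2.inRange(hsv,(0,140,60),(8,255,255))[:,320]>0)[0][[0,-1]]]); print(im[200:222,320].tolist())
H=vision.camera_model("wrist")["hand_eye"];f,cx,cy,_=M;Mt=(f,cx,cy,H)
for d in(.034,.036,.038,.040):
  for dx in (0,.002): print(d,dx,"tip und/top rows",proj(Mt,[[dx+.013,0,d],[dx+.013,0,d-.008]])[:,1],"handle +x bot/top, -x top",proj(Mt,[[dx+.018,0,d-.03],[dx+.018,0,d-.064],[dx-.018,0,d-.064]])[:,1])
```

```text
slot [552.0, 185.6, 11.6, 3.3, 0.6] (483, 222, 6, 13)
plate [554.5, 185.2, 53.5, 79.5, 4.9]
col320 red rows [217, 312]
[[67, 72, 77], [42, 44, 51], [35, 38, 40], [29, 31, 40], [49, 54, 57], [50, 57, 60], [112, 120, 128], [120, 129, 137], [117, 125, 132], [123, 133, 141], [152, 164, 174], [155, 169, 179], [156, 170, 178], [156, 171, 179], [161, 174, 183], [164, 179, 181], [82, 88, 158], [32, 33, 153], [36, 36, 152], [36, 38, 153], [37, 41, 153], [33, 38, 151]]
0.034 0 tip und/top rows [210.1799 214.5661] handle +x bot/top, -x top [219.5381 248.8509 325.1017]
0.034 0.002 tip und/top rows [207.0009 211.2651] handle +x bot/top, -x top [215.7815 244.2441 321.1718]
0.036 0 tip und/top rows [209.1388 213.4348] handle +x bot/top, -x top [218.1873 246.7094 322.0546]
0.036 0.002 tip und/top rows [205.9889 210.1653] handle +x bot/top, -x top [214.4711 242.1628 318.1671]
0.038 0 tip und/top rows [208.1186 212.3272] handle +x bot/top, -x top [216.8685 244.6317 319.0916]
0.038 0.002 tip und/top rows [204.9973 209.0884] handle +x bot/top, -x top [213.192  240.1439 315.2457]
0.04 0 tip und/top rows [207.1186 211.2425] handle +x bot/top, -x top [215.5807 242.615  316.2092]
0.04 0.002 tip und/top rows [204.0253 208.0338] handle +x bot/top, -x top [211.943  238.1845 312.4041]
```

```bash
python3 -c "
from h import *
go([.5541,.1851,.115],185.1)"
```

```text
t 5.5 pos [0.5351 0.036  0.1762] yaw -174.55 q [ 0.0674  0.3419 -0.0018  1.2279 -0.0004 -0.0278] F [ 0.8065 -0.2163 -1.3865] w 0.010649037171635413 59.341480135917664
shift [-3.3152 14.6644  6.1128] twist 0.0062
```

Call:
send_rows(motion="1 -0.8 3.6 0 0; 1 -1.6 7.2 0 0; 1 -2.4 10.8 1 0; 1 -3.2 14 3 0.006; 1 -3.3 14.7 5.6 0.006")

```text
clock: 6.0
eef_pos: [0.5563, 0.1879, 0.1209]
tool_rot: [-0.045, 0.999, 0.001, 0.002]
ft_force: [0.0, 0.1, -0.8]
grip_width: 0.0109
grasp_force: 59.3
```

Call:
send_rows(motion="1 0 0 0 0; 1 0 0 0 0; 1 0 0 0 0; 1 0 0 0 0")

```text
clock: 6.4
eef_pos: [0.5553, 0.185, 0.1221]
tool_rot: [-0.044, 0.999, 0.0, 0.001]
ft_force: [0.4, 0.7, -0.4]
grip_width: 0.0106
grasp_force: 59.3
```

```bash
python3 -c "
from h import *
go([.5541,.1851,.115],185.1)
im=vision.camera('wrist');cv2.imwrite('pics/w4.png',im[140:400,170:470,::-1])"
```

```text
t 6.4 pos [0.5553 0.185  0.1221] yaw -174.96 q [ 0.3217  0.4713  0.0486  1.1453 -0.0001  0.2338] F [ 0.4057  0.7434 -0.361 ] w 0.010627667483830703 59.28181350231171
shift [0.1254 0.0164 0.7054] twist -0.0011
```

View pics/w4.png

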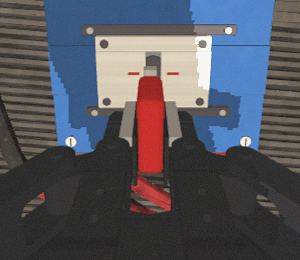

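Run:
```python
from h import *
im=cv2.imread('pics/w4.png');g=cv2.cvtColor(im,cv2.COLOR_BGR2GRAY)
for r in (55,58,61,64,68,71,74): print(r,g[r,136:172].tolist())
H=vision.camera_model("wrist")["hand_eye"];f,cx,cy,_=model("top");m=vision.camera_model("wrist");f=200/np.tan(np.radians(m["fov_y"]/2))
print(proj((f,m["cx"],m["cy"],H),[[.013,0,.04],[.0155,.002,.0621],[.0155,0,.0621],[-.0155,0,.0621]])-[170,140])
```

```text
55 [213, 213, 213, 215, 214, 214, 212, 214, 209, 173, 132, 138, 138, 133, 118, 100, 86, 87, 97, 110, 136, 142, 137, 135, 143, 186, 217, 216, 213, 213, 213, 211, 215, 212, 214, 214]
58 [213, 214, 213, 213, 214, 215, 214, 213, 212, 159, 71, 80, 83, 82, 84, 82, 87, 85, 89, 84, 83, 80, 83, 73, 110, 185, 218, 215, 218, 214, 215, 215, 215, 214, 216, 214]
61 [208, 209, 211, 211, 209, 208, 211, 210, 216, 176, 77, 83, 83, 88, 84, 85, 88, 87, 85, 84, 84, 85, 87, 81, 113, 183, 213, 210, 210, 214, 209, 208, 211, 208, 209, 206]
64 [205, 205, 209, 205, 205, 206, 209, 207, 213, 171, 78, 81, 81, 88, 85, 85, 84, 86, 87, 87, 83, 87, 85, 82, 110, 179, 210, 205, 207, 206, 206, 208, 207, 207, 206, 204]
68 [206, 206, 207, 205, 209, 206, 210, 180, 123, 125, 128, 126, 126, 126, 126, 129, 132, 134, 132, 136, 120, 96, 88, 84, 116, 181, 211, 207, 208, 206, 208, 207, 206, 205, 208, 208]
71 [213, 210, 211, 207, 204, 204, 207, 187, 160, 168, 171, 174, 177, 173, 170, 171, 169, 167, 171, 171, 152, 96, 82, 81, 125, 185, 209, 206, 207, 202, 204, 208, 209, 209, 209, 211]
74 [106, 104, 104, 164, 206, 202, 207, 185, 160, 172, 174, 180, 175, 176, 177, 173, 173, 169, 170, 174, 150, 94, 83, 80, 124, 185, 209, 204, 203, 205, 184, 122, 102, 106, 106, 106]
[[150.608   67.1076]
 [153.4882  53.7284]
 [150.5597  53.729 ]
 [150.5515  95.769 ]]
```

The slot is centred at crop column 153 and the head at 150, so I shift +1.9 mm in tool y.

Call:
send_rows(motion="1 0.05 0.19 0.5 0; 1 0.05 0.19 1 0; 1 0.05 0.19 1.4 0; 1 0.05 0.19 1.8 0; 1 0.05 0.19 1.8 0")

```text
clock: 6.95
eef_pos: [0.5528, 0.1879, 0.1013]
tool_rot: [-0.045, 0.999, -0.0, -0.001]
ft_force: [-0.2, -0.4, -0.4]
grip_width: 0.011
grasp_force: 59.3
```

Call:
send_rows(motion="1 0 0 0.2 0; 1 0 0 0.4 0; 1 0 0 0.6 0; 1 0 0 0.8 0; 1 0 0 0.8 0")

```text
clock: 7.45
eef_pos: [0.5532, 0.1879, 0.0939]
tool_rot: [-0.045, 0.999, -0.0, -0.0]
ft_force: [-0.6, 0.3, -1.2]
grip_width: 0.011
grasp_force: 59.3
```

Call:
send_rows(motion="1 0 0 0.15 0; 1 0 0 0.3 0; 1 0 0 0.45 0; 1 0 0 0.6 0; 1 0 0 0.6 0")

```text
clock: 7.95
eef_pos: [0.5535, 0.188, 0.0884]
tool_rot: [-0.045, 0.999, 0.0, 0.0]
ft_force: [-0.2, -0.4, 2.1]
grip_width: 0.0111
grasp_force: 59.5
```

Call:
send_rows(motion="1 0 0 0.15 0; 1 0 0 0.3 0; 1 0 0 0.45 0; 1 0 0 0.6 0; 1 0 0 0.6 0")

```text
clock: 8.45
eef_pos: [0.5536, 0.188, 0.0824]
tool_rot: [-0.045, 0.999, 0.0, 0.0]
ft_force: [-0.8, 0.0, 4.0]
grip_width: 0.0107
grasp_force: 59.9
```

Call:
send_rows(motion="1 0 0 0.15 0; 1 0 0 0.3 0; 1 0 0 0.45 0; 1 0 0 0.45 0; 1 0 0 0.45 0")

```text
clock: 8.95
eef_pos: [0.5536, 0.188, 0.0782]
tool_rot: [-0.045, 0.999, 0.0, 0.0]
ft_force: [-1.3, -0.3, 6.7]
grip_width: 0.0105
grasp_force: 60.2
```

Call:
send_rows(motion="1 0 0 0 0.1; 1 0 0 0 0.2; 1 0 0 0 0.3; 1 0 0 0 0.4; 1 0 0 0 0.4")

```text
clock: 9.45
eef_pos: [0.5545, 0.1881, 0.0785]
tool_rot: [0.155, 0.988, 0.0, 0.001]
ft_force: [-0.3, -1.3, 5.7]
grip_width: 0.0108
grasp_force: 60.3
```

```bash
python3 -c "
from h import *
o=bot.get_obs();go([.5536,.188,.078],95,o);print(o['ft_torque'])"
```

```text
t 9.45 pos [0.5545 0.1881 0.0785] yaw 162.15 q [ 0.3273  0.5105 -0.01    1.048  -0.0004  0.6389] F [-0.2515 -1.3383  5.6652] w 0.01075748857452676 60.27916967868805
shift [ 0.0775 -0.0375  0.0519] twist 1.1719
[-0.1431  0.1119 -0.0353]
```

Turning freely with low torque, so I continue.

Call:
send_rows(motion="1 0 0 0 0.12; 1 0 0 0 0.24; 1 0 0 0 0.36; 1 0 0 0 0.48; 1 0 0 0 0.6")

```text
clock: 9.95
eef_pos: [0.5539, 0.1872, 0.0783]
tool_rot: [0.442, 0.897, -0.0, 0.001]
ft_force: [-1.4, -2.7, 6.8]
grip_width: 0.0106
grasp_force: 60.3
```

Call:
send_rows(motion="1 0 0 0 0.12; 1 0 0 0 0.24; 1 0 0 0 0.36; 1 0 0 0 0.48; 1 0 0 0 0.57")

```text
clock: 10.45
eef_pos: [0.5534, 0.1868, 0.078]
tool_rot: [0.676, 0.737, -0.001, 0.001]
ft_force: [-1.8, -3.7, 6.5]
grip_width: 0.0109
grasp_force: 60.3
```

Call:
send_rows(motion="1 0 0 0 0; 1 0 0 0 0")

```text
clock: 10.65
eef_pos: [0.5535, 0.1868, 0.078]
tool_rot: [0.675, 0.738, -0.001, 0.001]
ft_force: [-1.9, -2.3, 6.1]
grip_width: 0.0113
grasp_force: 60.3
```

```bash
python3 -c "
from h import *
o=bot.get_obs();go([.5536,.188,.078],95,o);print(o['ft_torque'])"
```

```text
t 10.65 pos [0.5535 0.1868 0.078 ] yaw 95.16 q [ 0.3267  0.5106 -0.0112  1.0495 -0.0021  1.8073] F [-1.9386 -2.2751  6.1338] w 0.011251689758038159 60.32741904258728
shift [0.1156 0.0235 0.0038] twist 0.0028
[-0.7621  0.4286 -0.014 ]
```

Call:
send_rows(motion="1 0 0 -0.1 0; 1 0 0 -0.2 0; 1 0 0 -0.3 0; 1 0 0 -0.4 0; 1 0 0 -0.4 0")

```text
clock: 11.15
eef_pos: [0.5534, 0.187, 0.0816]
tool_rot: [0.674, 0.738, -0.001, 0.001]
ft_force: [-1.0, -4.8, 2.8]
grip_width: 0.0108
grasp_force: 59.7
```

Call:
send_rows(motion="1 0 0 -0.1 0; 1 0 0 -0.2 0; 1 0 0 -0.25 0; 1 0 0 -0.25 0; 1 0 0 -0.25 0")

```text
clock: 11.65
eef_pos: [0.5534, 0.187, 0.0838]
tool_rot: [0.674, 0.738, -0.001, 0.001]
ft_force: [0.8, -5.2, 2.1]
grip_width: 0.011
grasp_force: 59.6
```

Call:
send_rows(motion="1 -0.1 0 -0.05 0; 1 -0.1 0 -0.1 0; 1 -0.1 0 -0.1 0")

```text
clock: 11.95
eef_pos: [0.5535, 0.1869, 0.0852]
tool_rot: [0.674, 0.739, -0.0, 0.0]
ft_force: [0.0, -4.4, 1.0]
grip_width: 0.0109
grasp_force: 59.6
```

```bash
python3 -c "
from h import *
o=bot.get_obs();go([.5536,.188,.0848],95,o);print(o['ft_torque'])"
```

```text
t 11.95 pos [0.5535 0.1869 0.0852] yaw 95.21 q [ 0.3257  0.5036 -0.0023  1.0652 -0.0002  1.8056] F [ 0.0317 -4.4147  1.0258] w 0.010910439152011408 59.628222584724426
shift [0.1124 0.0251 0.0364] twist 0.0037
[-0.9577  0.0259  0.0342]
```

Call:
send_rows(motion="1 -0.1 0 0 0; 1 -0.2 0 -0.05 0; 1 -0.2 0 -0.1 0; 1 -0.2 0 -0.1 0")

```text
clock: 12.35
eef_pos: [0.5535, 0.1863, 0.0858]
tool_rot: [0.674, 0.739, 0.001, -0.001]
ft_force: [0.7, 2.6, -4.2]
grip_width: 0.0111
grasp_force: 58.9
```

Call:
send_rows(motion="1 0.07 0 0.07 0; 1 0.07 0 0.07 0; 0 0.07 0 0.07 0; 0 0.07 0 0.07 0; -0.3 0.07 0 0.07 0")

```text
clock: 12.85
eef_pos: [0.554, 0.1853, 0.0858]
tool_rot: [0.674, 0.738, -0.0, 0.0]
ft_force: [-0.1, 0.9, -0.1]
grip_width: 0.0544
grasp_force: 0.0
```

Call:
send_rows(motion="-0.3 0 0 0 0; -0.3 0 0 0 0; -0.3 0 0 0 0")

```text
clock: 13.15
eef_pos: [0.5537, 0.1856, 0.0856]
tool_rot: [0.674, 0.738, -0.0, 0.0]
ft_force: [0.5, -0.1, 0.0]
grip_width: 0.0558
grasp_force: 0.0
```

Run:
```python
from h import *
go([.5536,.188,.0848],95)
im=vision.camera('wrist');cv2.imwrite('pics/w5.png',im[:,:,::-1])
```

```text
t 13.15 pos [0.5537 0.1856 0.0856] yaw 95.2 q [ 0.3234  0.5026 -0.0027  1.0654 -0.0001  1.8034] F [ 0.4811 -0.1012  0.0294] w 0.05579100234592955 0.0
shift [0.2431 0.0081 0.0825] twist 0.0036
```

View pics/w5.png

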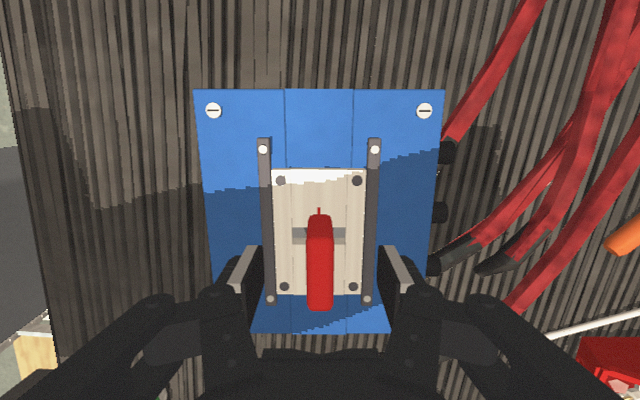

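The red key stands at (320,262), square across the slot at (320,235), and the pads are clear on both sides. Retreating straight up.

Call:
send_rows(motion="-0.3 0 0 -1 0; -0.3 0 0 -3 0; -0.3 0 0 -6 0; -0.3 0 0 -9.5 0; -0.3 0 0 -12 0")

```text
clock: 13.7
eef_pos: [0.5543, 0.1859, 0.2089]
tool_rot: [0.674, 0.739, 0.001, 0.001]
ft_force: [0.2, 1.5, 0.6]
grip_width: 0.0555
grasp_force: 0.0
```

Call:
send_rows(motion="-0.3 0 0 0 0; -0.3 0 0 0 0; -0.3 0 0 0 0; -0.3 0 0 0 0; -0.3 0 0 0 0")

```text
clock: 14.2
eef_pos: [0.553, 0.1855, 0.2043]
tool_rot: [0.674, 0.739, -0.001, -0.001]
ft_force: [0.3, 0.4, 0.2]
grip_width: 0.0552
grasp_force: 0.0
```

Run:
```python
from h import *
o=bot.get_obs();go([.5536,.188,.2],95,o)
im=vision.camera('wrist');a=im[100:360,190:450,::-1]
s=vision.camera('scene')[130:260,210:340,::-1]
cv2.imwrite('pics/w6.png',np.hstack([cv2.resize(a,(400,400)),cv2.resize(s,(400,400))]))
M=model("wrist",o);c=blob(im,"red",box=(280,120,360,340));print(cv2.boundingRect(c.astype(int)))
for z0 in(.046,.042,.036):
  P=[[.5545+i,.1868+j,z0+k] for i in(-.006,.006) for j in(-.018,.018) for k in(.03,.064)];q=proj(M,P);print(z0,q.min(0),q.max(0)-q.min(0))
```

```text
t 14.2 pos [0.553  0.1855 0.2043] yaw 95.21 q [0.3236 0.4207 0.1899 1.3425 0.     1.8034] F [0.3467 0.4312 0.2131] w 0.055214329708151155 0.0
shift [0.2453 0.0816 0.433 ] twist 0.0037
(314, 169, 15, 51)
0.046 [312.1013 169.6656] [19.208  52.8938]
0.042 [312.2246 168.8136] [18.9156 52.0346]
0.036 [312.4028 167.5783] [18.4933 50.7961]
```

View pics/w6.png

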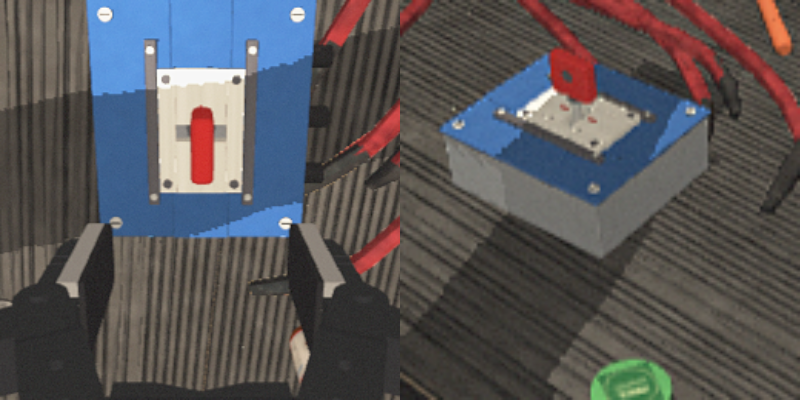

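Both views show the handle upright and square across the slot at (201,145), with a clear gap under it. The pull test before release met a firm stop at the seat height. Handing in.

```bash
python3 -c "
from h import *
print(workorder.job_done())"
```

```text
the job is handed in; nothing more can be done
None
```

I put the red T-key through the slot, pressed it down, turned it a quarter turn clockwise and let it up into its seat, then released it and handed the job in at about 14 s. A light pull before release met a stop at the seat height, the wrist readings while searching and pressing were under 7 N, and I kept clear of the tin and the glue bottle; the hand-in gave no verdict.

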